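# Fit the stop block into the frame-joining jig

### The job

Fit the wooden stop block into the slot of the plywood frame-joining jig: its blue foot is wider than the slot, so tilt it, feed one long edge of the foot in first under the slot's rim, then right it inside and stand it squarely on the jig's inner floor, centred across the slot so that the foot is caught under both rims. Then turn the dark steel turn-button by its red knob all the way round until it points at the block and locks it in, and let go. Leave everything else on the bench where it is.

Things in the scene. Friction and masses are not known exactly. Their poses are not given: they have to be found in the camera images.
- jig: plywood jig box fixed to the bench, 190 (x) x 220 (y) x 49 high (mm); origin at the centre of its underside, z up, x across the slot (away from the turn-button), y along the slot. Its top is 6 thick (43 to 49 up). Hollow below: x -80 to 80, y -95 to 95, flat floor 15 up, so 28 high under the rims. A fence 22 high stands on the top at x 81 to 95; a moulding lies beside it (x 52 to 79).
- slot_center (a point): middle of the slot in the jig's top, level with the top face (49 mm above the bench), same axes as the jig; the slot is 56 mm wide (x from -28 to +28) and 124 mm long (y from -62 to +62)
- stop_center (a point): middle (41 mm above the underside) of the loose stop block, 82 tall, 0.15 to 0.27 kg; starts upright on the bench left or right of the jig. Foot: blue plate 68 (x) x 90 (y) x 8 thick; on its middle a pale wooden upright 16 thick (x) x 60 wide (y) x 74 tall, blue stripe near the top: grasp it across the 16. Symmetrical both ways. x across the upright, y along it, z up
- stop_foot (a point): centre of the underside of the stop block's foot, same axes as stop_center; once home it is 15 mm above the jig's underside, on the slot's middle line, the block's y lies along the slot (either way round) and its upright stands 48 mm above the jig's top
- turn_button (a joint): angle of the dark steel turn-button (rad), a bar 16 wide, 8 thick on the jig's top, pivot at jig x = -60 mm, y = 0. 0: open, it points along jig +y beside the slot; 1.57: closed, on its stop, it points along +x over the slot's rim at the block, its end 13 mm short of the slot's middle line. Starts at 0 to 0.4; closes clockwise seen from above; stays where left (friction 0.05 N m)
- button_knob (a point): middle of the turn-button's red upright knob, 14 across, 32 tall from 57 to 89 above the bench (this point is 75 above the bench), 30 mm from the pivot; it moves round with the bar
- tape_dispenser: grey desk tape dispenser with a white roll, 150 x 58 x 86; bystander; origin at its underside (mm)
- moulding: dark-brown frame moulding 24 x 200 x 22 lying on the jig's top against its aluminium fence; bystander; origin at its underside (mm)
- corner_sample_a: red L-shaped corner sample of moulding, about 100 x 90 x 22; bystander; origin at its underside (mm)
- corner_sample_b: dark-grey L-shaped corner sample, same size; bystander; origin at its underside (mm)
- glue_bottle: white glue bottle, 56 across, 150 tall; bystander; origin at its underside (mm)
- screwdriver: screwdriver, 170 long, lying on the bench; bystander; origin at its underside (mm)
- offcut: brown moulding offcut 24 x 90 x 22; bystander; origin at its underside (mm)
- stop_block: the stop block itself; origin as point stop_foot, at the centre of its underside
Mind the look-alikes: they are no part of the job. There is more than one size of the stop_block; the job needs the largest.

How it is judged (in metres and radians):
On the way, in this order (a step that is already met when the one before it is completed fails the run):
1. the stop block's foot is passing down through the slot (z of stop_foot in the frame of jig below 0.044 m and x of stop_foot in the frame of jig between -0.035 and 0.035 m and y of stop_foot in the frame of jig between -0.03 and 0.03 m), for 0.05 s.
2. the stop block is upright on the jig's inner floor, centred across the slot, with the foot under both rims (z of stop_foot in the frame of jig between 0.011 and 0.019 m and angle between stop_foot's own z axis and vertical below 0.07 rad and x of stop_foot in the frame of jig between -0.0065 and 0.0065 m and y of stop_foot in the frame of jig between -0.025 and 0.025 m and angle between the y axis of stop_foot and the y axis of jig, either way round below 0.17 rad), for 0.2 s.
At the end, for the whole second after the job is handed in: the stop block stands upright (within 4 deg) with its foot flat on the jig's inner floor (within 4 mm), within 6.5 mm of the slot's middle line, its length along the slot (within about 10 deg), at rest, and the turn-button is closed (past 1.4 rad of 1.57) (all of step 2 and value of joint turn_button above 1.4 rad and linear speed of stop_block below 0.02 m/s); the robot touches nothing.
It fails at once if a bystander on the bench or the moulding on the jig is moved by more than 30 mm (distance of any of tape_dispenser, moulding, corner_sample_a, corner_sample_b, glue_bottle, screwdriver, offcut from where it was at the start of the episode above 0.03 m).
It also fails if it takes over 50 s, if anything falls off the work surface, if the arm or the gripper's body presses on something with over 40 N, if the wrist force passes 120 N, or if a joint passes its speed limit or range.

### The arm

A 6-joint arm with a two-finger parallel gripper is mounted at the origin on the work surface. World frame = base frame: x ahead of the robot, y to its left, z up, the work surface at z = 0. Lengths are in m, angles in degrees, forces in N, time in s.
With the tool pointing down it reaches from about 0.25 to 0.725 m from the base axis. Payload 9.7 kg.
Tool frame: the origin (TCP) lies at the very end of the fingers, on their centre line; the grasp point (between the pads) lies 19 mm behind it (bot.grip_point_offset is the z of the grasp point in the tool frame, in m); z points along the fingers, x is the direction in which the jaws open and shut, and the axes are right-handed (so a half turn about z gives the same grasp; the last joint's range is limited). The gripper opens to 85 mm and grips with 20 to 120 N. Pads are 22 mm wide; open, the fingers measure 114 mm over their backs; the gripper's body (76 mm by 85 mm) begins 54 mm behind the grasp point. The pads swing forward as they close: fully open they stand 13 mm farther back than shut.
Start: joints at [-72.594, 4.979, 10.078, 95.1, 0, 90], TCP at [0.165, -0.525, 0.231] pointing down, gripper open.
Joint ranges: [-179.16, 179.16], [-48.56, 103.87], [-65.8, 70.77], [-126.05, 130.52], [-82.76, 87.17], [-180, 180]. Speed limits (degrees/s): [127.2, 127.2, 147.25, 180, 180, 180].

### API

Orientations are given as [roll, pitch, yaw] about the fixed x, y, z axes, in that order (R = Rz(yaw) Ry(pitch) Rx(roll)).
In Python, from workcell import get_obs, viewer, job_done, bot gives the robot as it stands.
- The arm moves only by the shell command python3 -m handwheel 'ROWS' [FORCE]. ROWS is JSON, a list of rows, each a list of 5 numbers: the closure, from 0 (fully open) to 1 (shut), then the shift along the world's x, y, z in m, then the turn about the world's z in degrees. A call has 1 to 5 rows; each row is the pose to reach, as a shift and turn from the pose measured when the call began; what a row does not reach only later rows make up. A row lasts 1/10 s, in which the tool goes at most 50 mm and 8.59 degrees, less where a joint would pass 70% of its speed; a pose out of reach is approached as far as the arm can. A call with a gripper value outside its range is refused whole. The fingers move at their own pace and stop on an object; FORCE is the grip in N (left out, the last holds). Time passes only in rows, so rows that repeat a pose let the fingers close. It gives the time, the measured TCP pose, the force and the opening at its end, in the units of the state.
- get_obs(): the state, without advancing time (a new reading comes with each control period).
- viewer.camera(name): name is "scene" or "top" or "wrist"; returns a dict with "color" (420x560x3 uint8, blue, green, red), "K" (3x3 intrinsics, pixels), "origin" and "orientation" of the camera in the world. Camera axes: x right, y down, z forward; pixel columns grow to the right and rows downward; lengths in m; the calibration is good to about 2 mm. A picture is of the moment at which its call begins. There is no depth.
- job_done(): hands the job in, once; it reports no verdict.
The state is a dict: "time": time; "q": joint angles; "qd": joint speeds; "joint_efforts": joint torques, N m; "ee_pos": TCP position; "tcp_rot": TCP orientation; "wrist_force": force on the tool from outside, world axes, zero at the start; "torque": the same for the moment, N m; "opening": finger opening in m.
Only numpy, scipy, OpenCV 4.12 (cv2) and the standard library are available. Lean on these libraries where they do the work, as an engineer would, in place of code of your own. Each camera call takes 0.05 s, during which the arm holds its last target.

## Working session

There is one attempt and no reset: what is moved stays moved. The work goes in short steps, Python scripts to look and compute and a shell command to move; the robot and the scene stay as the last step left them, time stands still between calls to the robot, and variables do not carry over. Pictures are saved under pics/ and viewed, and the job is handed in when it is done.

```bash
mkdir -p pics; ls; python3 - <<'E'
from workcell import get_obs, viewer, bot
import cv2
print(get_obs())
for n in ["scene","top","wrist"]:
    c=viewer.camera(n); cv2.imwrite(f"pics/{n}0.png",c["color"]); print(n,c["K"],c["origin"],c["orientation"])
E
```

```text
pics
{'time': 0.0, 'q': array([-7.25917480e+01,  5.01059248e+00,  1.00329862e+01,  9.50984531e+01,
        2.45861091e-04,  8.99998454e+01]), 'qd': array([-2.50467041e-02,  1.37891381e-02, -1.43557347e-02,  3.43555555e-05,
       -7.07384358e-03, -5.44131946e-02]), 'joint_efforts': array([-1.44079437e-03, -5.20392323e+01,  4.64796066e+01,  1.66853325e-02,
       -6.60694172e-05, -2.81982757e-06]), 'ee_pos': array([ 0.16448018, -0.52458801,  0.23057479]), 'tcp_rot': array([-1.79999754e+02,  7.60594004e-02, -7.25915934e+01]), 'wrist_force': array([-1.04641939,  0.55154359,  0.36415111]), 'torque': array([-0.00278137, -0.00620174,  0.00650572]), 'opening': 0.08533076638641807}
scene [[464.4083384    0.         279.12092093]
 [  0.         464.4083384  211.23025557]
 [  0.           0.           1.        ]] [1.13097113 0.05444126 1.05148147] [-148.13674413   -0.20289157   96.33692389]
top [[467.61502688   0.         282.64744038]
 [  0.         467.61502688 213.19244173]
 [  0.           0.           1.        ]] [ 3.41237388e-01 -2.39357721e-04  1.27623028e+00] [-170.02387711    0.33815846  -90.88644761]
wrist [[370.79855305   0.         275.1158401 ]
 [  0.         370.79855305 212.57138534]
 [  0.           0.           1.        ]] [ 0.23018822 -0.50322287  0.37262247] [ 1.63842931e+02  3.44962913e-02 -7.26259470e+01]
```

View pics/scene0.png

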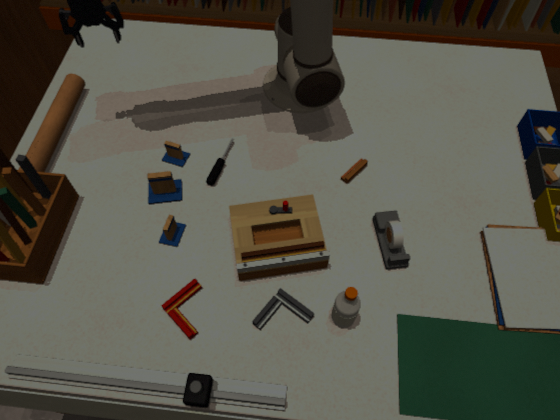

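View pics/top0.png

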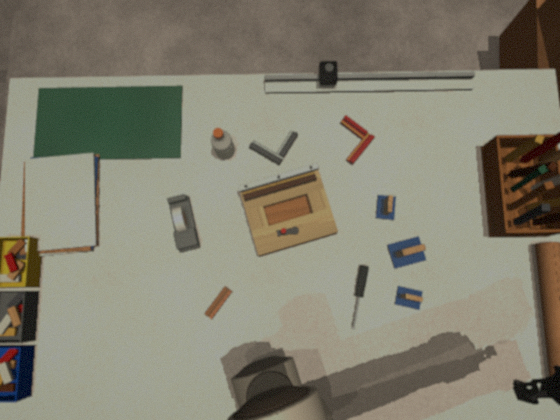

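View pics/wrist0.png

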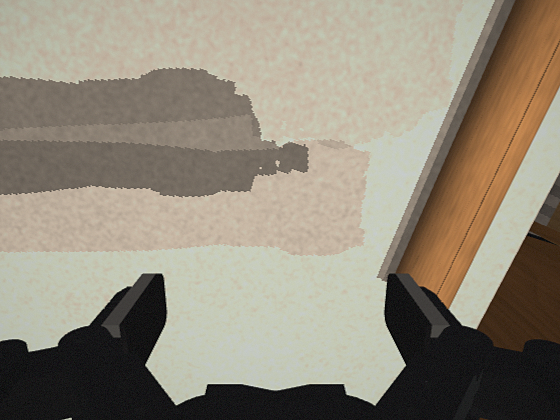

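```bash
python3 - <<'E'
import cv2,numpy as np
a=cv2.imread("pics/top0.png"); 
def crop(im,x,y,w,h,s,n):
    c=cv2.resize(im[y:y+h,x:x+w],None,fx=s,fy=s,interpolation=cv2.INTER_CUBIC); c=cv2.convertScaleAbs(c,alpha=1.5)
    cv2.imwrite(n,c)
crop(a,230,160,115,100,7-.5,"pics/c1.png")
crop(a,370,180,80,140,4,"pics/c2.png")
b=cv2.imread("pics/scene0.png")
crop(b,220,185,120,95,6,"pics/c3.png")
crop(b,140,130,60,120,5,"pics/c4.png")
E
```

```text
(no output)
```

View pics/c1.png

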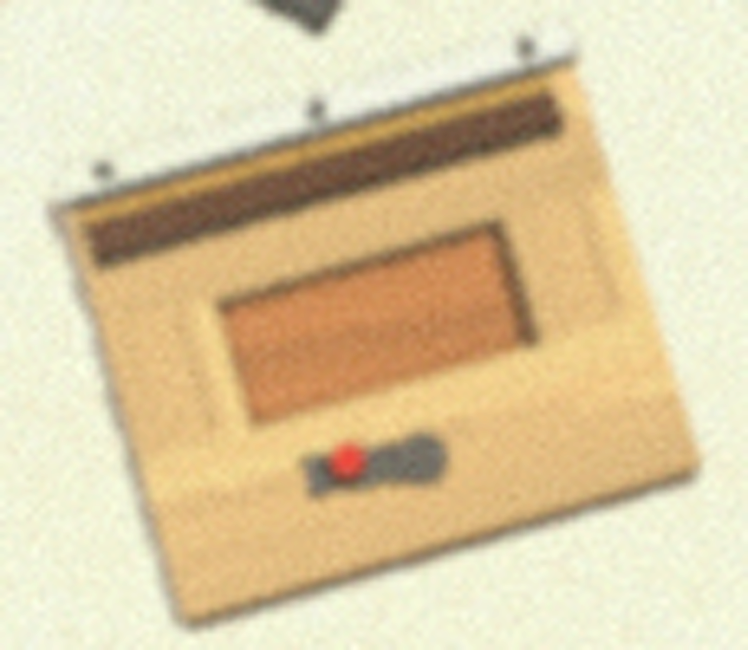

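View pics/c2.png

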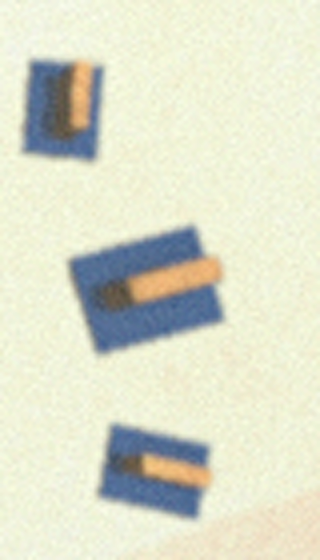

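View pics/c3.png

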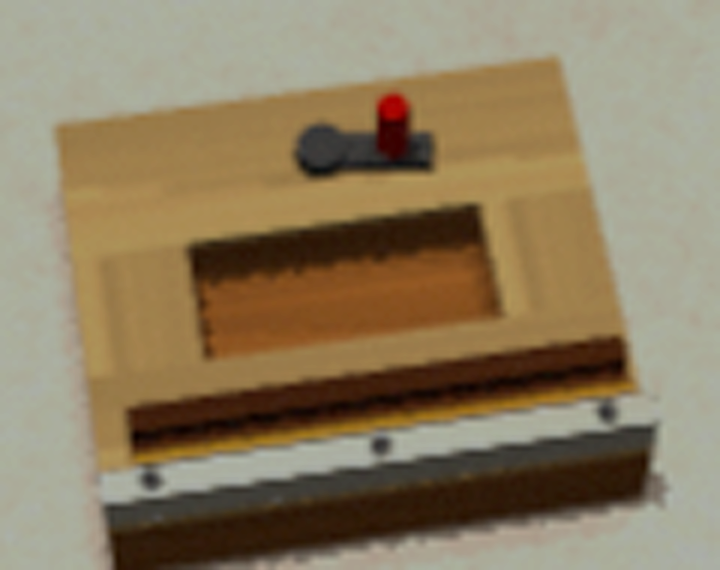

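View pics/c4.png

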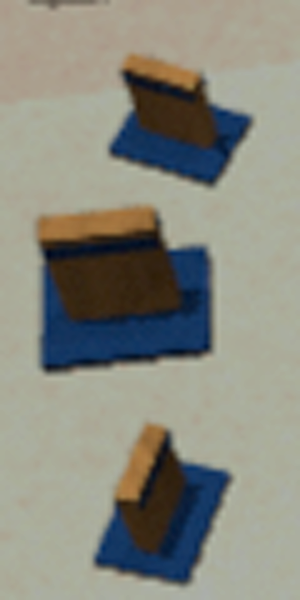

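```bash
cat > h.py <<'E'
import numpy as np
from scipy.spatial.transform import Rotation as R
CAM={'top':(np.array([[467.61502688,0,282.64744038],[0,467.61502688,213.19244173],[0,0,1]]),np.array([.341237388,-.000239357721,1.27623028]),R.from_euler('xyz',[-170.02387711,.33815846,-90.88644761],degrees=True).as_matrix()),
'scene':(np.array([[464.4083384,0,279.12092093],[0,464.4083384,211.23025557],[0,0,1]]),np.array([1.13097113,.05444126,1.05148147]),R.from_euler('xyz',[-148.13674413,-.20289157,96.33692389],degrees=True).as_matrix())}
def unp(K,o,M,p,z):
    d=M@np.linalg.inv(K)@np.array([p[0],p[1],1.]); return o+d*(z-o[2])/d[2]
def P(cam,pts,z,s=1,off=(0,0)):
    K,o,M=CAM[cam]
    return np.array([unp(K,o,M,((u+.5)/s-.5+off[0],(v+.5)/s-.5+off[1]),z) for u,v in pts])
def proj(cam,X):
    K,o,M=CAM[cam]; c=M.T@(np.asarray(X)-o); q=K@c; return q[:2]/q[2]
E
python3 - <<'E'
from h import *
np.set_printoptions(precision=4,suppress=True)
s=P('top',[(220,300),(500,222),(537,345),(255,425)],.049,6.5,(230,160)); print(s[:,:2],s.mean(0))
def yaw(v): return np.degrees(np.arctan2(v[1],v[0]))
print("len",np.linalg.norm(s[1]-s[0]),np.linalg.norm(s[2]-s[1]),"slot y dir",yaw(s[0]-s[1]),yaw(s[3]-s[2]),"x dir",yaw(s[0]-s[3]),yaw(s[1]-s[2]))
s3=P('scene',[(190,243),(482,206),(500,315),(207,358)],.049,6,(220,185)); print("scene",s3.mean(0),"ydir",yaw(s3[1]-s3[0]),yaw(s3[2]-s3[3]))
f=P('top',[(70,260),(193,227),(222,321),(100,353)],.008,4,(370,180)); print("foot",f.mean(0),np.linalg.norm(f[1]-f[0]),np.linalg.norm(f[2]-f[1]),yaw(f[0]-f[1]),yaw(f[3]-f[2]))
f=P('scene',[(43,370),(210,355),(210,247)],.008,5,(140,130)); print("foot scene",(f[0]+f[2])/2,np.linalg.norm(f[1]-f[0]),np.linalg.norm(f[2]-f[1]),yaw(f[1]-f[0]))
print("upright top",P('top',[(160,280)],.082,4,(370,180)))
t=P('scene',[(38,240),(157,230),(157,207),(38,217)],.082,5,(140,130));print("upr scene",t.mean(0))
print("knob",P('top',[(348,460)],.089,6.5,(230,160)),P('scene',[(392,107)],.089,6,(220,185)),"piv",P('top',[(425,457)],.057,6.5,(230,160)),P('scene',[(320,148)],.057,6,(220,185)))
E
```

```text
[[ 0.5783  0.0547]
 [ 0.6092 -0.0612]
 [ 0.5574 -0.0751]
 [ 0.5261  0.0409]] [ 0.5677 -0.0102  0.049 ]
len 0.119930907476375 0.05364276637990635 slot y dir 104.91547379567096 105.08755907941274 x dir 14.867242821564924 15.024877665039385
scene [ 0.5697 -0.0093  0.049 ] ydir 104.82587866616376 105.88289994320331
foot [ 0.4518 -0.3293  0.008 ] 0.08751074872988217 0.06597300435549255 104.01816786374233 103.58989105042383
foot scene [ 0.4568 -0.3281  0.008 ] 0.08857062170706202 0.07168391952873847 102.6699859452114
upright top [[ 0.4516 -0.3192  0.082 ]]
upr scene [ 0.4549 -0.329   0.082 ]
knob [[0.5055 0.003  0.089 ]] [[0.5089 0.0032 0.089 ]] piv [[ 0.5107 -0.0281  0.057 ]] [[ 0.5121 -0.0265  0.057 ]]
```

```bash
python3 -m handwheel '[[0,0.04,0.028,0,-1],[0,0.08,0.056,0,-2],[0,0.12,0.084,0,-3],[0,0.16,0.112,0,-3.9],[0,0.20,0.14,0,-3.9]]' 40 && python3 -m handwheel '[[0,0.03,0.02,0,0],[0,0.06,0.04,0,0],[0,0.06,0.04,0,0],[0,0.06,0.04,0,0]]'
python3 - <<'E'
from workcell import get_obs, viewer
import cv2
o=get_obs();print(o['ee_pos'],o['tcp_rot'])
c=viewer.camera("wrist");cv2.imwrite("pics/w1.png",c["color"]);print(c["K"],c["origin"].tolist(),c["orientation"].tolist())
E
```

```text
time: 0.65
ee_pos: [0.3657, -0.3833, 0.2307]
tcp_rot: [-180.0, 0.1, -76.5]
wrist_force: [1.0, -1.2, -0.7]
opening: 0.0854
time: 1.05
ee_pos: [0.4261, -0.3427, 0.2302]
tcp_rot: [180.0, 0.1, -76.4]
wrist_force: [-0.3, -0.6, 0.4]
opening: 0.0853
[ 0.42606483 -0.34270066  0.23020522] [ 1.79957543e+02  9.44671532e-02 -7.64359834e+01]
[[370.79855305   0.         275.1158401 ]
 [  0.         370.79855305 212.57138534]
 [  0.           0.           1.        ]] [0.49315561382126605, -0.3259225604283745, 0.3721297845718733] [163.80179427581223, 0.058706862751175794, -76.46852004460565]
```

View pics/w1.png

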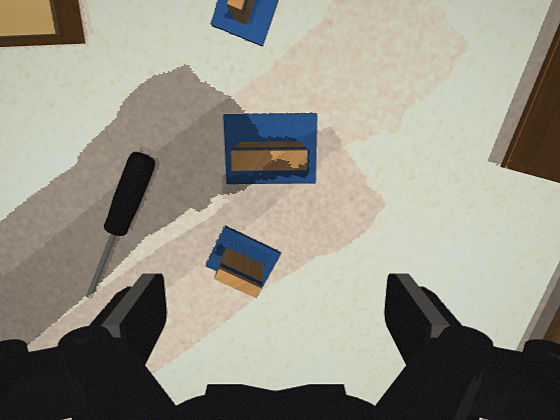

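```bash
cat >> h.py <<'E'
def W(K,o,e,pts,z):
    M=R.from_euler('xyz',e,degrees=True).as_matrix(); return np.array([unp(np.array(K),np.array(o),M,p,z) for p in pts])
KW=np.array([[370.79855305,0,275.1158401],[0,370.79855305,212.57138534],[0,0,1]])
E
python3 - <<'E'
from h import *
np.set_printoptions(precision=4,suppress=True)
o=[0.49315561382126605, -0.3259225604283745, 0.3721297845718733];e=[163.80179427581223, 0.058706862751175794, -76.46852004460565]
f=W(KW,o,e,[(224,113),(316,113)],.008); g=W(KW,o,e,[(316,184),(226,184)],.008)
print(f,g,(f.sum(0)+g.sum(0))/4, np.degrees(np.arctan2(*(f[1]-f[0])[[1,0]])))
t=W(KW,o,e,[(231,149),(309,149),(308,171),(231,171)],.082);print(t,t.mean(0),np.linalg.norm(t[1]-t[0]))
E
```

```text
[[ 0.4745 -0.2801  0.008 ]
 [ 0.4949 -0.365   0.008 ]] [[ 0.4287 -0.3831  0.008 ]
 [ 0.4077 -0.2956  0.008 ]] [ 0.4515 -0.331   0.008 ] -76.46732409841027
[[ 0.4531 -0.3     0.082 ]
 [ 0.4673 -0.3589  0.082 ]
 [ 0.4504 -0.3626  0.082 ]
 [ 0.4362 -0.3035  0.082 ]] [ 0.4517 -0.3313  0.082 ] 0.06054043315706285
```

```bash
python3 -m handwheel '[[0,0.0255,0.0115,0,0],[0,0.0255,0.0115,-0.05,0],[0,0.0255,0.0115,-0.1,0],[0,0.0255,0.0115,-0.14,0],[0,0.0255,0.0115,-0.16,0]]' 30
python3 - <<'E'
from workcell import get_obs, viewer
import cv2
o=get_obs();print(o['ee_pos'],o['tcp_rot'])
c=viewer.camera("wrist");cv2.imwrite("pics/w2.png",c["color"])
E
```

```text
time: 1.6
ee_pos: [0.4483, -0.3316, 0.0664]
tcp_rot: [179.8, 0.3, -76.6]
wrist_force: [0.0, 0.2, 1.2]
opening: 0.0854
[ 0.44831493 -0.33160065  0.0663557 ] [179.78228387   0.28322025 -76.62305747]
```

View pics/w2.png

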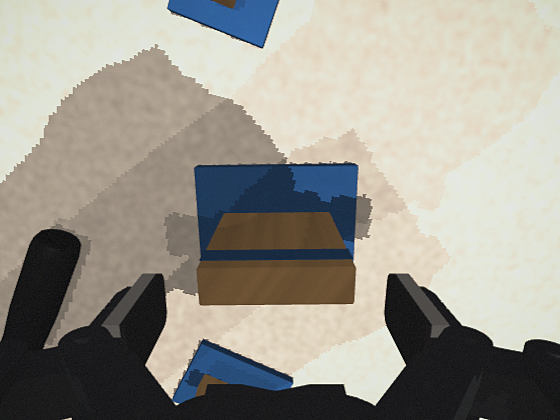

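```bash
python3 -m handwheel '[[0,0.0033,0.0005,-0.012,0],[0,0.0033,0.0005,-0.026,0],[0,0.0033,0.0005,-0.026,0],[0.5,0.0033,0.0005,-0.026,0],[0.5,0.0033,0.0005,-0.026,0]]' 30; python3 -m handwheel '[[0.6,0,0,0,0],[0.6,0,0,0,0],[0.6,0,0,0,0]]' 30
python3 - <<'E'
from workcell import get_obs, viewer
import cv2
c=viewer.camera("wrist");cv2.imwrite("pics/w3.png",c["color"])
E
```

```text
time: 2.15
ee_pos: [0.4515, -0.3311, 0.0396]
tcp_rot: [179.7, 0.3, -76.6]
wrist_force: [-4.8, 6.1, 25.2]
opening: 0.0597
time: 2.45
ee_pos: [0.4516, -0.3311, 0.0398]
tcp_rot: [179.8, 0.3, -76.6]
wrist_force: [0.0, 0.6, -2.3]
opening: 0.0598
```

View pics/w3.png

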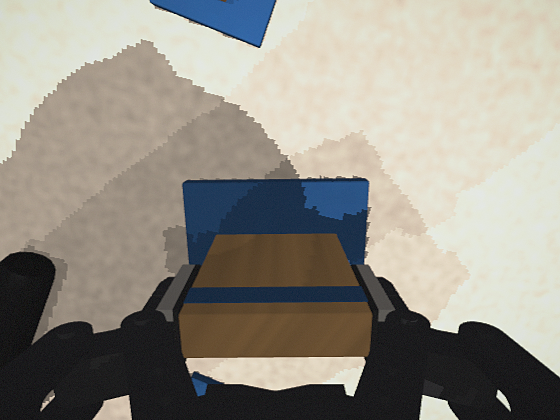

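```bash
python3 -m handwheel '[[0.6,0,0,0.04,0],[0.6,0,0,0.08,0],[0.6,0.01,0.03,0.12,0.5],[0.6,0.025,0.075,0.13,1],[0.6,0.04,0.12,0.13,1.6]]' 30; python3 -m handwheel '[[0.6,0.015,0.045,0,0],[0.6,0.03,0.09,0,0],[0.6,0.045,0.135,0,0],[0.6,0.06,0.18,0,0],[0.6,0.069,0.199,0,0]]' 30;  python3 -m handwheel '[[0.6,0,0,0,0],[0.6,0,0,0,0]]'
python3 - <<'E'
from workcell import get_obs, viewer
import cv2
for n in ["wrist","scene","top"]:
    c=viewer.camera(n);cv2.imwrite(f"pics/{n}4.png",c["color"])
E
python3 - <<'E'
import cv2,numpy as np
a=cv2.imread("pics/scene4.png")[130:290,180:380];b=cv2.imread("pics/wrist4.png")
a=cv2.convertScaleAbs(cv2.resize(a,None,fx=4,fy=3.75,interpolation=2),alpha=1.6)
cv2.imwrite("pics/s4.png",a)
E
```

```text
time: 3.0
ee_pos: [0.4927, -0.2105, 0.1724]
tcp_rot: [179.9, 0.2, -75.1]
wrist_force: [0.4, -0.7, -1.1]
opening: 0.0596
time: 3.5
ee_pos: [0.5621, -0.0079, 0.1722]
tcp_rot: [180.0, 0.2, -74.9]
wrist_force: [0.0, -0.5, -2.4]
opening: 0.0597
time: 3.7
ee_pos: [0.562, -0.0076, 0.172]
tcp_rot: [179.9, 0.2, -74.9]
wrist_force: [-0.2, -0.1, -2.0]
opening: 0.0596
```

View pics/wrist4.png

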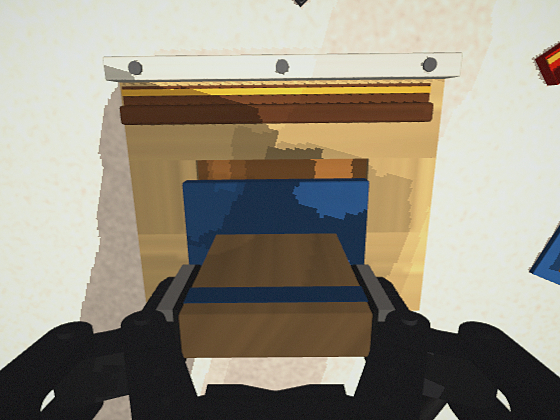

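View pics/s4.png

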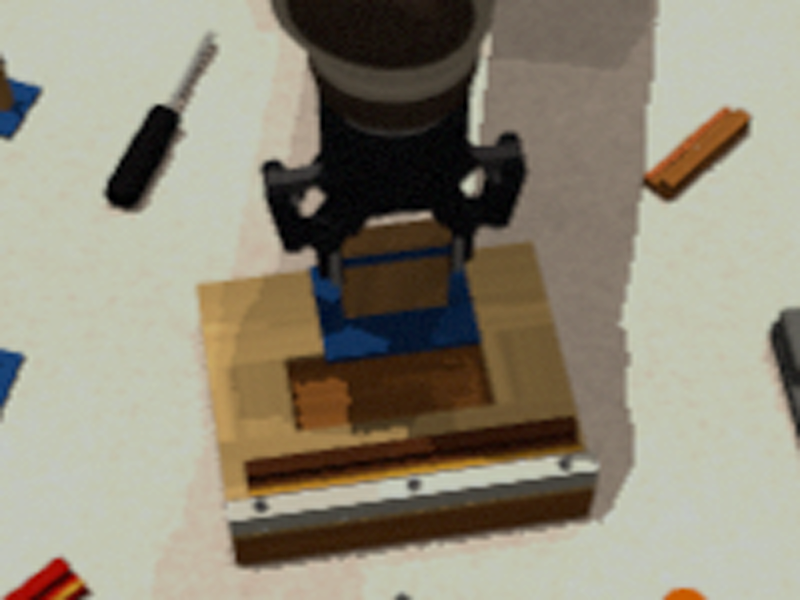

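```bash
cat > w.py <<'E'
import sys,cv2,json
from workcell import get_obs, viewer
from h import *
np.set_printoptions(precision=4,suppress=True)
def shot(n):
    c=viewer.camera("wrist");cv2.imwrite(n,c["color"]);json.dump([c["K"].tolist(),c["origin"].tolist(),c["orientation"].tolist()],open("wc.json","w"))
E
python3 - <<'E'
from w import *
shot("pics/w5.png")
K,o,e=json.load(open("wc.json"))
s=W(K,o,e,[(197,160),(367,160)],.049); u=np.array([np.cos(np.radians(15)),np.sin(np.radians(15)),0]);v=np.array([-u[1],u[0],0])
print("slot far mid",s,s.mean(0),"centre",s.mean(0)-.028*u, np.linalg.norm(s[1]-s[0]), np.degrees(np.arctan2(*(s[0]-s[1])[[1,0]])))
f=W(K,o,e,[(184,181),(368,181)],.140); print("foot far",f,f.mean(0)-.034*u, np.linalg.norm(f[1]-f[0]))
print(e,get_obs()['ee_pos'])
fe=W(K,o,e,[(104,57),(461,53)],.071);print("fence far",fe,fe.mean(0)-.095*u,np.degrees(np.arctan2(*(fe[0]-fe[1])[[1,0]])),np.linalg.norm(fe[1]-fe[0]))
E
```

```text
slot far mid [[ 0.5773  0.0542  0.049 ]
 [ 0.6087 -0.0633  0.049 ]] [ 0.593  -0.0046  0.049 ] centre [ 0.566  -0.0118  0.049 ] 0.12159922465393344 104.98183921861454
foot far [[ 0.5834  0.0427  0.14  ]
 [ 0.6062 -0.0421  0.14  ]] [ 0.562  -0.0085  0.14  ] 0.08785017571960779
[163.79169080491565, 0.1617714520570158, -75.04129590934842] [ 0.5619 -0.0091  0.1724]
fence far [[ 0.6285  0.1179  0.071 ]
 [ 0.6866 -0.0912  0.071 ]] [ 0.5658 -0.0113  0.071 ] 105.53445396077673 0.21701886777822493
```

```bash
python3 -m handwheel '[[0.6,-0.003,-0.0035,-0.03,0],[0.6,-0.003,-0.0035,-0.06,0],[0.6,-0.003,-0.0035,-0.077,0],[0.6,-0.003,-0.0035,-0.077,0]]' 30
python3 - <<'E'
from w import *
shot("pics/w6.png")
c=viewer.camera("scene")["color"]
a=cv2.convertScaleAbs(cv2.resize(c[170:290,200:350],None,fx=5,fy=5,interpolation=2),alpha=1.6);cv2.imwrite("pics/s6.png",a)
E
```

```text
time: 4.3
ee_pos: [0.5572, -0.0136, 0.0928]
tcp_rot: [179.7, 0.3, -75.1]
wrist_force: [-1.6, 0.4, -1.4]
opening: 0.0594
```

View pics/w6.png

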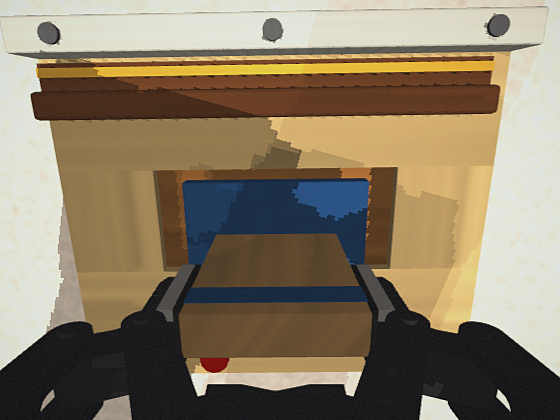

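View pics/s6.png

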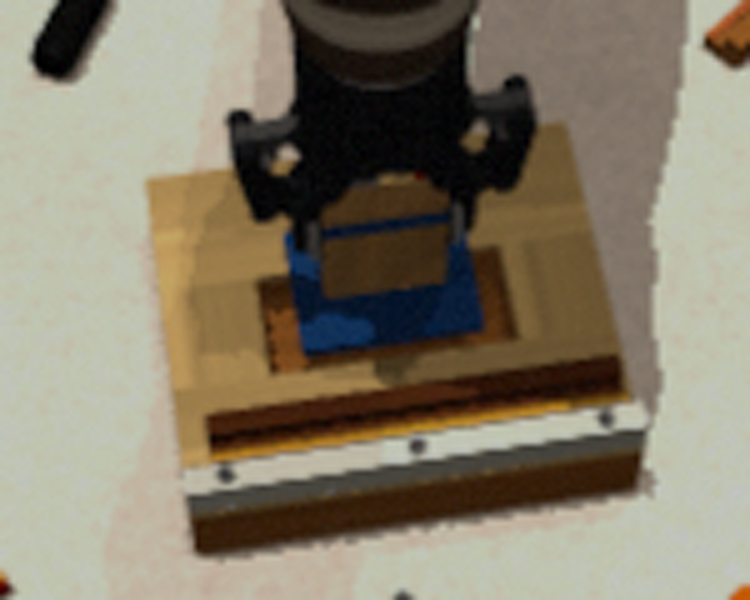

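```bash
python3 - <<'E'
from w import *
K,o,e=json.load(open("wc.json"))
u=np.array([np.cos(np.radians(15)),np.sin(np.radians(15)),0]);v=np.array([-u[1],u[0],0])
s=W(K,o,e,[(154,171),(396,168)],.049); c=s.mean(0)-.028*u;print(s,c,np.linalg.norm(s[0]-s[1]),np.degrees(np.arctan2(*(s[0]-s[1])[[1,0]])))
f=W(K,o,e,[(183,181),(368,180)],.061);m=f.mean(0)-.034*u;print(m,np.linalg.norm(f[0]-f[1]),np.degrees(np.arctan2(*(f[0]-f[1])[[1,0]])))
print((m-c)@u,(m-c)@v,get_obs()['ee_pos'])
E
```

```text
[[ 0.5769  0.056   0.049 ]
 [ 0.6097 -0.0615  0.049 ]] [ 0.5662 -0.01    0.049 ] 0.12202146881024667 105.608875051213
[ 0.5575 -0.0128  0.061 ] 0.08798186903382485 105.21468922056835
-0.009197936259372125 -0.0003691235927735944 [ 0.5588 -0.0133  0.0961]
```

```bash
python3 -m handwheel '[[0.6,0,0,-0.004,0],[0.6,0,0,-0.008,0],[0.6,0.004,0.001,-0.011,0],[0.6,0.0095,0.0025,-0.0155,0],[0.6,0.0095,0.0025,-0.0155,0]]' 25
python3 - <<'E'
from w import *
print(get_obs()['wrist_force'],get_obs()['torque'])
shot("pics/w7.png")
c=viewer.camera("scene")["color"]
a=cv2.convertScaleAbs(cv2.resize(c[170:290,200:350],None,fx=5,fy=5,interpolation=2),alpha=1.6);cv2.imwrite("pics/s7.png",a)
E
```

```text
time: 4.9
ee_pos: [0.5707, -0.0109, 0.0829]
tcp_rot: [-179.7, 0.1, -75.1]
wrist_force: [2.7, -0.3, 7.9]
opening: 0.0597
[ 2.6697 -0.2964  7.8553] [-0.3068 -0.6756  0.1262]
```

View pics/w7.png

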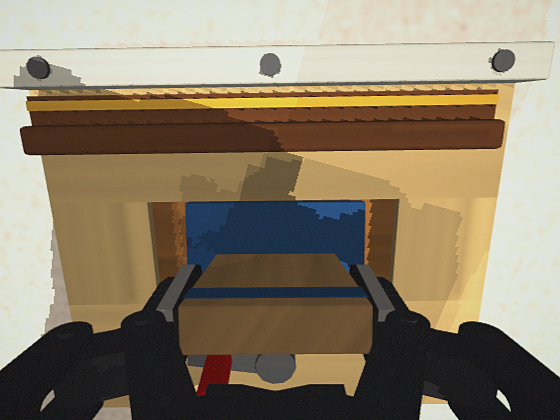

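View pics/s7.png

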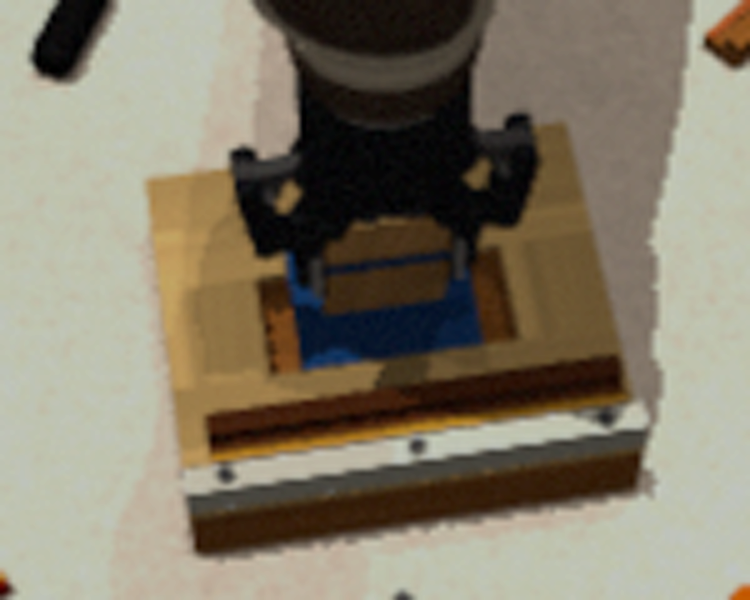

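```bash
python3 -m handwheel '[[0.6,0.003,0.001,-0.005,0],[0.6,0.007,0.002,-0.010,0],[0.6,0.011,0.003,-0.015,0],[0.6,0.014,0.0037,-0.0185,0],[0.6,0.014,0.0037,-0.0185,0]]' 25
python3 - <<'E'
from w import *
print(get_obs()['wrist_force'],get_obs()['torque'])
shot("pics/w8.png")
c=viewer.camera("scene")["color"]
a=cv2.convertScaleAbs(cv2.resize(c[170:290,200:350],None,fx=5,fy=5,interpolation=2),alpha=1.6);cv2.imwrite("pics/s8.png",a)
E
```

```text
time: 5.5
ee_pos: [0.5876, -0.0065, 0.0672]
tcp_rot: [-179.3, 0.0, -75.0]
wrist_force: [6.1, 3.2, 7.9]
opening: 0.0597
[6.1276 3.1929 7.9289] [ 0.4148 -1.0747  0.0855]
```

View pics/w8.png

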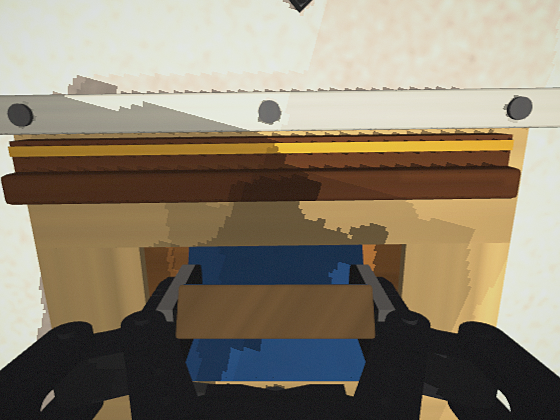

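View pics/s8.png

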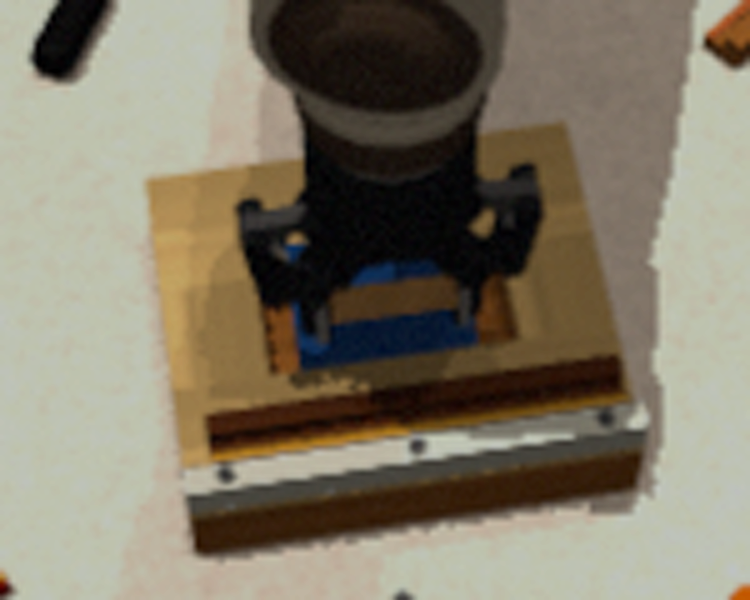

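```bash
python3 -m handwheel '[[0.6,0.005,0.0013,0.001,0],[0.6,0.010,0.0026,0.001,0],[0.6,0.0155,0.004,0.001,0],[0.6,0.0155,0.004,0.001,0]]' 25
python3 - <<'E'
from w import *
print(get_obs()['wrist_force'],get_obs()['torque'])
shot("pics/w9.png")
c=viewer.camera("scene")["color"]
a=cv2.convertScaleAbs(cv2.resize(c[170:290,200:350],None,fx=5,fy=5,interpolation=2),alpha=1.6);cv2.imwrite("pics/s9.png",a)
E
```

```text
time: 6.0
ee_pos: [0.6035, -0.0024, 0.0676]
tcp_rot: [-179.4, 0.0, -75.0]
wrist_force: [-0.8, 1.0, -1.2]
opening: 0.0597
[-0.838   0.9626 -1.1531] [0.006  0.0206 0.0734]
```

View pics/w9.png

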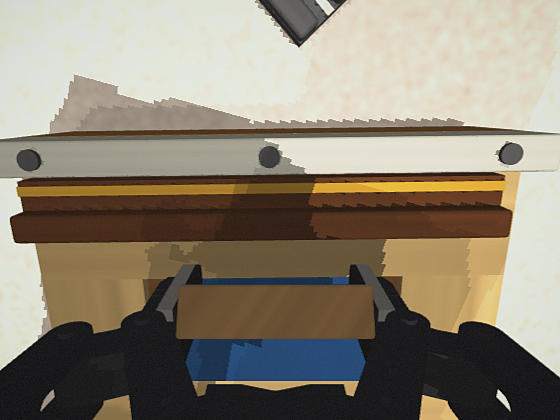

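View pics/s9.png

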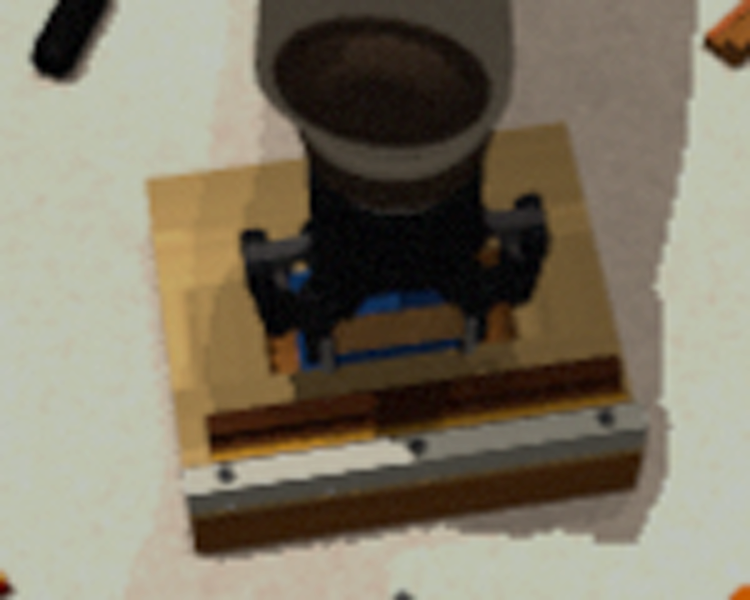

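```bash
python3 - <<'E'
from w import *
K,o,e=json.load(open("wc.json"))
u=np.array([np.cos(np.radians(15)),np.sin(np.radians(15)),0]);v=np.array([-u[1],u[0],0])
print("far slot x", W(K,o,e,[(210,279)],.049)[0]@u)
for z in (.046,.050,.055): print(z,W(K,o,e,[(280,380)],z)[0]@u)
print("tcp x",get_obs()['ee_pos']@u, "slot centre x", np.array([.567,-.0103,0])@u)
t=W(K,o,e,[(180,284),(372,284),(375,338),(176,338)],.108);print(t@u)
E
python3 - <<'E'
import cv2
a=cv2.imread("pics/w9.png")[230:420,130:420];cv2.imwrite("pics/w9c.png",cv2.convertScaleAbs(cv2.resize(a,None,fx=2.7,fy=2.7),alpha=1.5))
E
```

```text
far slot x 0.5722506621874456
0.046 0.5127788583643873
0.05 0.5161121724244215
0.055 0.5202788149994639
tcp x 0.5816961637170759 slot centre x 0.5450141073413457
[0.5989 0.5989 0.5802 0.5802]
```

View pics/w9c.png

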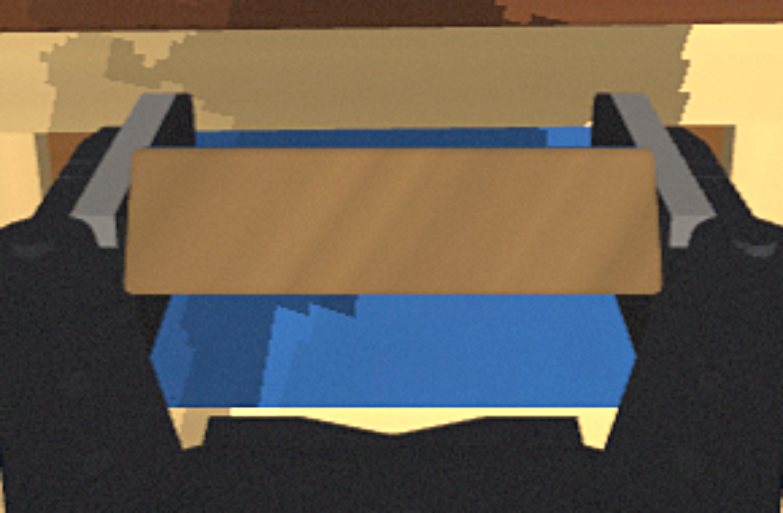

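```bash
python3 -m handwheel '[[0.6,0.003,0.0008,0,0],[0.6,0.003,0.0008,-0.003,0],[0.6,0.003,0.0008,-0.005,0],[0.6,0.003,0.0008,-0.005,0]]' 25
python3 - <<'E'
from w import *
print(get_obs()['wrist_force'],get_obs()['torque'])
shot("pics/w10.png")
a=cv2.imread("pics/w10.png")[230:420,130:420];cv2.imwrite("pics/w10c.png",cv2.convertScaleAbs(cv2.resize(a,None,fx=2.7,fy=2.7),alpha=1.5))
E
```

```text
time: 6.5
ee_pos: [0.6055, -0.0018, 0.062]
tcp_rot: [-179.4, 0.0, -75.0]
wrist_force: [-0.5, -0.3, -1.8]
opening: 0.0598
[-0.511  -0.3248 -1.8302] [ 0.0139  0.02   -0.0141]
```

View pics/w10c.png

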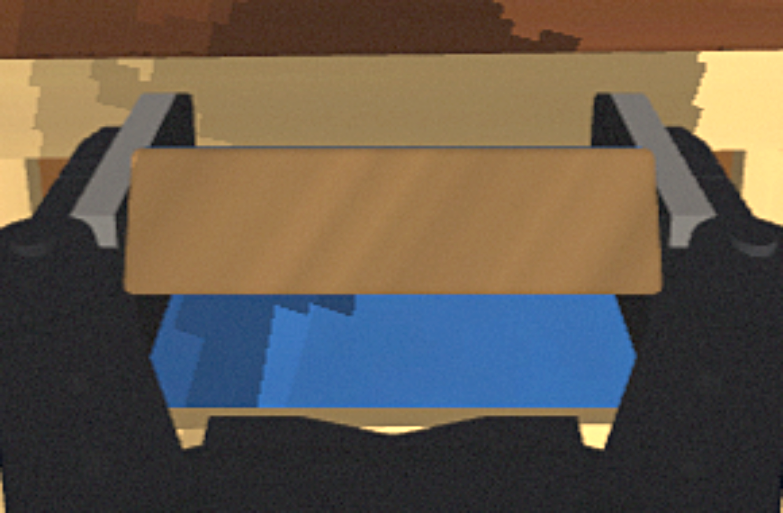

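```bash
python3 -m handwheel '[[0.6,0.001,0,-0.002,0],[0.6,0.001,0,-0.004,0],[0.6,0.001,0,-0.004,0]]' 25
python3 - <<'E'
from w import *
print(get_obs()['wrist_force'],get_obs()['torque'])
shot("pics/w11.png")
a=cv2.imread("pics/w11.png")[230:420,130:420];cv2.imwrite("pics/w11c.png",cv2.convertScaleAbs(cv2.resize(a,None,fx=2.7,fy=2.7),alpha=1.5))
E
```

```text
time: 6.85
ee_pos: [0.6066, -0.0019, 0.0598]
tcp_rot: [-179.4, 0.0, -75.0]
wrist_force: [-6.5, -1.3, 9.8]
opening: 0.0595
[-6.4703 -1.2725  9.8461] [-0.159   1.247   0.0847]
```

View pics/w11c.png

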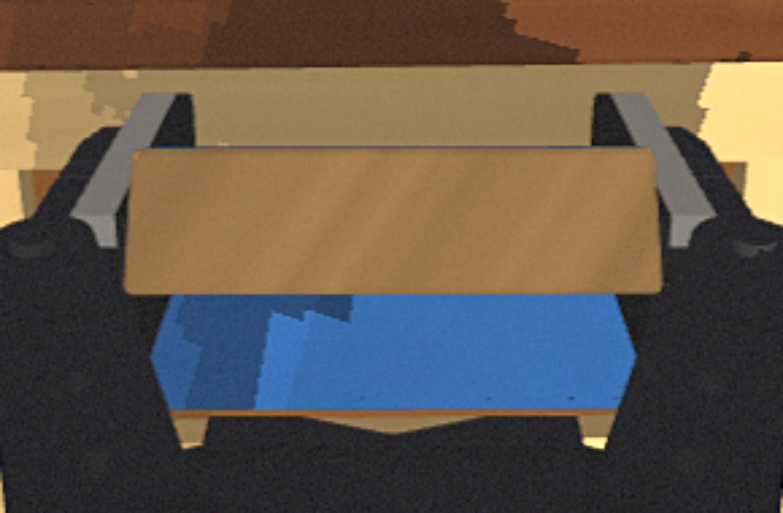

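```bash
python3 - <<'E'
from w import *
K,o,e=json.load(open("wc.json"))
u=np.array([np.cos(np.radians(15)),np.sin(np.radians(15)),0])
def X(r,z,c=280): return W(K,o,e,[(c,r)],z)[0]@u
far=X(230+167/2.7,.049,140);cx=far-.028; print("centre",cx)
print("rim left", X(230+417/2.7,.049)-cx)
for z in (.045,.049,.053,.057): print("foot near",z,X(230+409/2.7,z)-cx)
for z in (.1,.105,.11): print("upr top",z, X(230+149/2.7,z)-cx,X(230+293/2.7,z)-cx)
print("tcp",get_obs()['ee_pos']@u-cx)
E
```

```text
centre 0.5447295715102624
rim left -0.022448002810928513
foot near 0.045 -0.02406948438662959
foot near 0.049 -0.020711966211389043
foot near 0.053 -0.017354448036148273
foot near 0.057 -0.013996929860907836
upr top 0.1 0.05681199129698733 0.038267878930943744
upr top 0.105 0.05931567904022028 0.0416760325440092
upr top 0.11 0.061819366783453344 0.04508418615707477
tcp 0.040644043849510814
```

```bash
python3 -m handwheel '[[0.6,-0.0015,-0.0004,0.0005,0],[0.6,-0.0015,-0.0004,0.0005,0]]' 25
python3 -m handwheel '[[0.12,0,0,0,0],[0.12,0,0,0,0],[0.12,0,0,0,0]]' 25
python3 - <<'E'
from w import *
shot("pics/w12.png")
c=viewer.camera("scene")["color"]
a=cv2.convertScaleAbs(cv2.resize(c[170:290,200:350],None,fx=5,fy=5,interpolation=2),alpha=1.6);cv2.imwrite("pics/s12.png",a)
E
```

```text
time: 7.1
ee_pos: [0.6051, -0.0024, 0.0605]
tcp_rot: [-179.3, 0.0, -75.0]
wrist_force: [0.2, 0.0, -1.8]
opening: 0.0599
time: 7.4
ee_pos: [0.6052, -0.0023, 0.0604]
tcp_rot: [-179.3, 0.0, -75.0]
wrist_force: [1.0, -0.6, 0.5]
opening: 0.0752
```

View pics/w12.png

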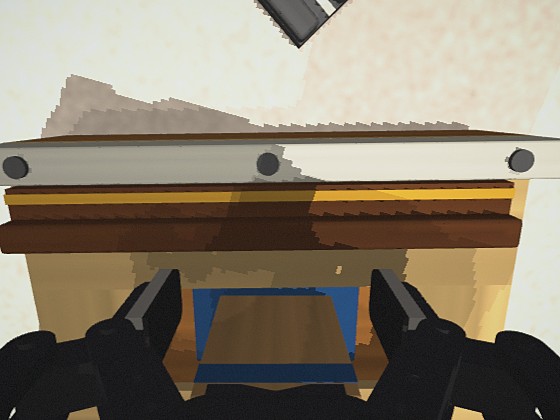

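View pics/s12.png

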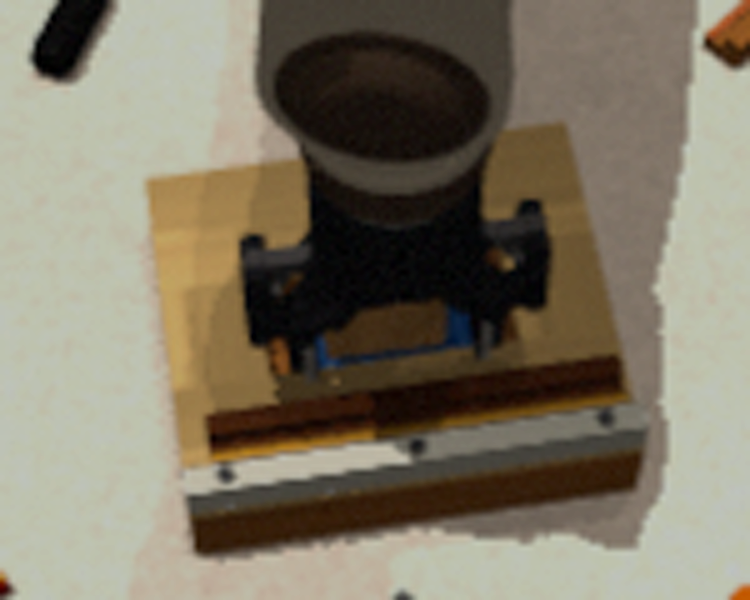

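```bash
python3 -m handwheel '[[0,0,0,0.03,0],[0,0,0,0.07,0],[0,-0.03,-0.008,0.11,0],[0,-0.07,-0.018,0.13,0],[0,-0.07,-0.018,0.13,0]]' 25
python3 - <<'E'
from w import *
shot("pics/w13.png")
c=viewer.camera("scene")["color"]
a=cv2.convertScaleAbs(cv2.resize(c[170:290,200:350],None,fx=5,fy=5,interpolation=2),alpha=1.6);cv2.imwrite("pics/s13.png",a)
a=cv2.imread("pics/w13.png")[80:330,100:440];cv2.imwrite("pics/w13c.png",cv2.convertScaleAbs(cv2.resize(a,None,fx=2.3,fy=2.3,interpolation=2),alpha=1.3))
E
```

```text
time: 8.0
ee_pos: [0.5336, -0.0211, 0.1953]
tcp_rot: [-179.0, -0.1, -75.1]
wrist_force: [1.6, 0.7, 0.2]
opening: 0.0852
```

View pics/w13c.png

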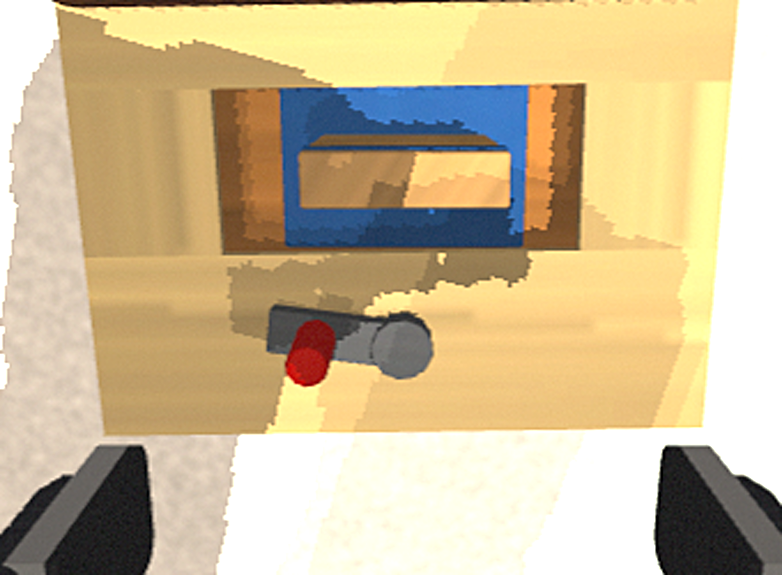

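View pics/s13.png

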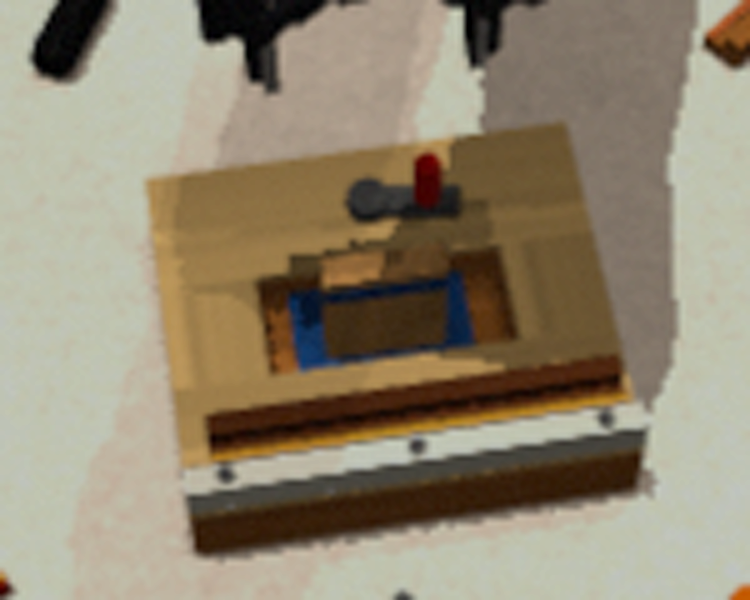

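```bash
python3 - <<'E'
from w import *
K,o,e=json.load(open("wc.json"))
u=np.array([np.cos(np.radians(15)),np.sin(np.radians(15)),0]);v=np.array([-u[1],u[0],0])
def X(p,z): return W(K,o,e,[((p[0]+.5)/2.3-.5+100,(p[1]+.5)/2.3-.5+80)],z)[0]
S=[X(p,.049) for p in [(211,88),(585,84),(580,249),(223,253)]]
c=np.mean(S,0);print("slot",c,[((q-c)@u,(q-c)@v) for q in S])
def J(p,z): q=X(p,z)-c; return np.round([q@u*1000,q@v*1000],1)
for z in (.023,.03,.035): print("foot near",z,J((286,247),z),J((522,247),z))
for z in (.097,.093): print("top",z,[J(p,z) for p in [(300,151),(511,151),(511,208),(299,208)]])
print("knob",J((307,365),.089),"piv",J((404,348),.06))
E
```

```text
slot [ 0.5672 -0.0104  0.049 ] [(np.float64(0.027093056292361396), np.float64(0.06198644799243879)), (np.float64(0.0281529957255262), np.float64(-0.06096442256776131)), (np.float64(-0.027054325624932075), np.float64(-0.062220158694295966)), (np.float64(-0.028191726392955738), np.float64(0.06119813326961854))]
foot near 0.023 [-31.3  42.9] [-31.5 -45.9]
foot near 0.03 [-29.9  42. ] [-30.1 -44.9]
foot near 0.035 [-28.9  41.3] [-29.1 -44.2]
top 0.097 [array([10.7, 27.8]), array([ 10.6, -31.2]), array([ -5.4, -31.7]), array([-5.3, 28.6])]
top 0.093 [array([10.4, 28.3]), array([ 10.2, -31.7]), array([ -6.1, -32.2]), array([-5.9, 29.1])]
knob [-55.3  28.7] piv [-59.3  -1.3]
```

```bash
python3 -c "
from workcell import get_obs;print(get_obs()['q'],get_obs()['ee_pos'])"
python3 -m handwheel '[[0.2,-0.007,0.006,0,8],[0.4,-0.014,0.012,0,16],[0.5,-0.021,0.019,0,24],[0.5,-0.0275,0.025,0,32],[0.5,-0.0275,0.025,0,40]]' 25; python3 -m handwheel '[[0.5,0,0,0,8],[0.5,0,0,0,16],[0.5,0,0,0,24],[0.5,0,0,0,32],[0.5,0,0,0,41]]' 25; python3 -c "
from workcell import get_obs;o=get_obs();print(o['q'],o['ee_pos'],o['tcp_rot'],o['opening'])
from w import *
shot('pics/w14.png')"
```

```text
[ -2.30617549   1.55556556   2.06933914  89.73721169   0.20872325
 162.74620039] [ 0.53528589 -0.02051802  0.19143709]
time: 8.6
ee_pos: [0.5077, 0.0053, 0.19]
tcp_rot: [-179.3, 0.1, -34.7]
wrist_force: [0.7, -0.7, -0.3]
opening: 0.0427
time: 9.1
ee_pos: [0.5081, 0.0056, 0.1883]
tcp_rot: [-179.2, 0.2, 6.3]
wrist_force: [0.8, 0.4, 0.1]
opening: 0.0424
[ 0.22082383 -1.15169458 -0.99607816 90.44353241  0.7329107  83.93977553] [0.50808127 0.00560377 0.18825281] [-179.24079075    0.20893317    6.28059108] 0.04239030467280657
```

View pics/w14.png

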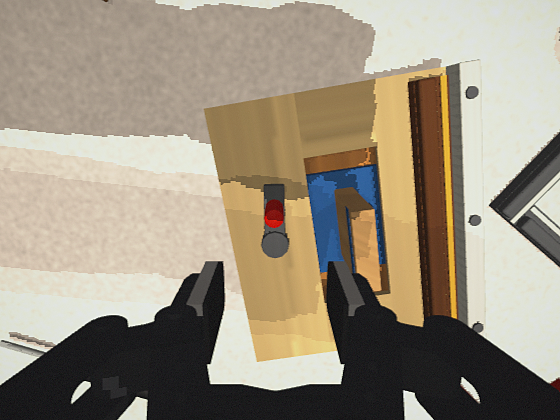

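```bash
python3 -m handwheel '[[0.5,-0.002,-0.0015,-0.03,0],[0.5,-0.002,-0.0015,-0.06,0],[0.5,-0.002,-0.0015,-0.085,0],[0.5,-0.002,-0.0015,-0.085,0]]' 25; python3 -c "
from w import *
o=get_obs();print(o['ee_pos'],o['tcp_rot'],o['opening'])
shot('pics/w15.png')"
```

```text
time: 9.55
ee_pos: [0.5042, 0.0043, 0.0988]
tcp_rot: [-179.2, 0.6, 6.7]
wrist_force: [0.2, 0.9, 0.7]
opening: 0.0428
[0.5042 0.0043 0.0988] [-179.1915    0.618     6.6947] 0.04280316317549113
```

View pics/w15.png

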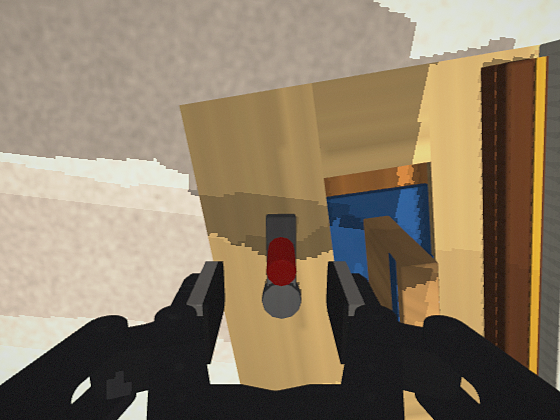

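```bash
python3 -m handwheel '[[0.5,0.0015,0,-0.02,0],[0.5,0.0015,0,-0.033,0],[0.5,0.0015,0,-0.033,0],[0.85,0.0015,0,-0.033,0],[0.9,0.0015,0,-0.033,0]]' 25; python3 -m handwheel '[[0.9,0,0,0,0],[0.9,0,0,0,0]]' 25; python3 -c "
from w import *
o=get_obs();print(o['ee_pos'],o['tcp_rot'],o['opening'])
shot('pics/w16.png')"
```

```text
time: 10.1
ee_pos: [0.5072, 0.0043, 0.0694]
tcp_rot: [-179.2, 0.4, 6.7]
wrist_force: [-1.8, -0.1, 1.0]
opening: 0.0147
time: 10.3
ee_pos: [0.5072, 0.0043, 0.0696]
tcp_rot: [-179.2, 0.4, 6.7]
wrist_force: [-1.4, -0.2, -2.7]
opening: 0.0128
[0.5072 0.0043 0.0696] [-179.2141    0.3737    6.7028] 0.01277912082334507
```

View pics/w16.png

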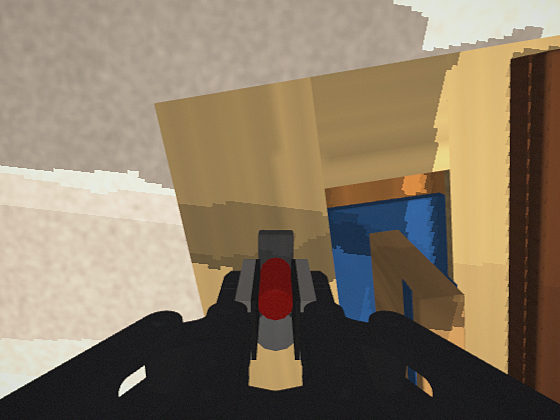

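```bash
python3 -c "
import numpy as np
P=np.array([.5092,-.0259]);s=np.array([.5072,.0043])
for a in np.arange(94,10,-8):
  k=P+.03*np.array([np.cos(np.radians(a)),np.sin(np.radians(a))]);print(a-94,k,k-s)"
```

```text
0 [0.50710731 0.00402692] [-9.26942123e-05 -2.73078492e-04]
-8 [0.51129269 0.00402692] [ 0.00409269 -0.00027308]
-16 [0.51543735 0.00344443] [ 0.00823735 -0.00085557]
-24 [0.5194606  0.00229078] [ 0.0122606  -0.00200922]
-32 [0.52328415 0.00058843] [ 0.01608415 -0.00371157]
-40 [ 0.52683356 -0.00162949] [ 0.01963356 -0.00592949]
-48 [ 0.53003975 -0.00431981] [ 0.02283975 -0.00861981]
-56 [ 0.53284032 -0.00743016] [ 0.02564032 -0.01173016]
-64 [ 0.53518076 -0.0109    ] [ 0.02798076 -0.0152    ]
-72 [ 0.53701552 -0.0146618 ] [ 0.02981552 -0.0189618 ]
-80 [ 0.53830887 -0.01864234] [ 0.03110887 -0.02294234]
```

```bash
python3 -m handwheel '[[0.9,0.004,-0.0003,0,-8],[0.9,0.008,-0.001,0,-16],[0.9,0.012,-0.002,0,-24],[0.9,0.016,-0.0037,0,-32],[0.9,0.016,-0.0037,0,-32]]' 25; python3 -c "
from w import *
o=get_obs();print(o['ee_pos'],o['tcp_rot'],o['opening'])
P=np.array([.5092,-.0259]);d=o['ee_pos'][:2]-P;print(np.linalg.norm(d),np.degrees(np.arctan2(d[1],d[0])))
shot('pics/w17.png')"
```

```text
time: 10.85
ee_pos: [0.5241, 0.0014, 0.0697]
tcp_rot: [-179.1, 0.3, -25.5]
wrist_force: [3.6, 5.0, -5.2]
opening: 0.0124
[0.5241 0.0014 0.0697] [-179.0871    0.3425  -25.5429] 0.012359054301879382
0.031058894295453422 61.326876261443864
```

View pics/w17.png

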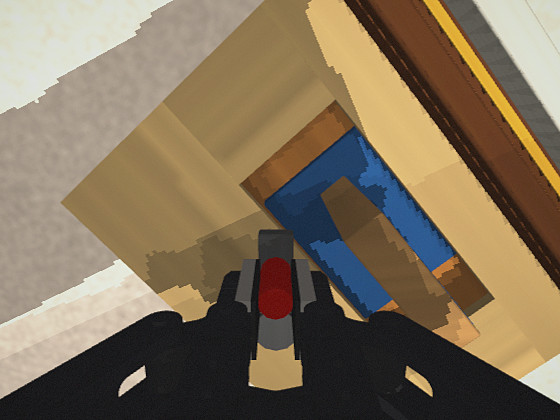

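```bash
python3 -m handwheel '[[0.9,0.0033,-0.0028,0,-8],[0.9,0.0065,-0.0056,0,-16],[0.9,0.0093,-0.0088,0,-24],[0.9,0.0117,-0.0124,0,-32],[0.9,0.0135,-0.0162,0,-40]]' 25; python3 -c "
from w import *
o=get_obs();print(o['ee_pos'],o['tcp_rot'],o['opening'])
P=np.array([.5092,-.0259]);d=o['ee_pos'][:2]-P;print(np.linalg.norm(d),np.degrees(np.arctan2(d[1],d[0])))
shot('pics/w18.png')"
```

```text
time: 11.4
ee_pos: [0.5389, -0.0138, 0.0698]
tcp_rot: [-178.9, 0.4, -65.6]
wrist_force: [7.4, 6.1, -7.6]
opening: 0.013
[ 0.5389 -0.0138  0.0698] [-178.8936    0.4012  -65.6068] 0.012961794024471054
0.032105161281983235 22.13845941702643
```

View pics/w18.png

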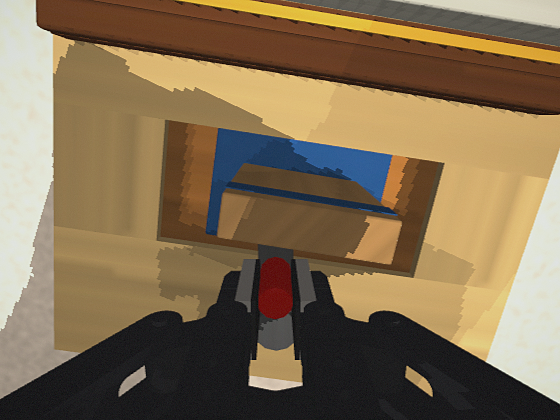

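```bash
python3 -m handwheel '[[0.9,0,-0.003,0,-5],[0.9,-0.0002,-0.006,0,-9.5],[0.9,-0.0002,-0.0065,0,-9.5],[0.9,-0.0002,-0.0065,0,-9.5]]' 25; python3 -c "
from w import *
o=get_obs();print(o['wrist_force'])
P=np.array([.5092,-.0259]);d=o['ee_pos'][:2]-P;print(np.linalg.norm(d),np.degrees(np.arctan2(d[1],d[0])))
shot('pics/w19.png')"
```

```text
time: 11.85
ee_pos: [0.5405, -0.0187, 0.07]
tcp_rot: [-178.7, 0.6, -75.6]
wrist_force: [8.5, 12.3, -9.1]
opening: 0.0129
[ 8.5266 12.311  -9.1175]
0.03213140664888991 12.8616212314731
```

View pics/w19.png

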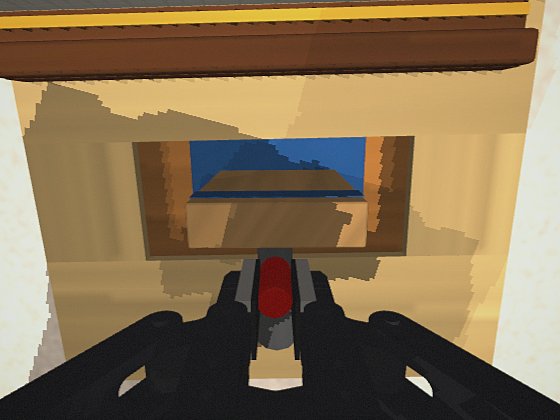

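```bash
python3 -m handwheel '[[0.6,0,0,0,0],[0.6,0,0,0,0],[0.6,0,0,0,0]]' 25; python3 -m handwheel '[[0.6,0,0,0.03,0],[0.6,0,0,0.07,0],[0.6,-0.02,-0.005,0.11,0],[0.6,-0.02,-0.005,0.13,0],[0.6,-0.02,-0.005,0.13,0]]' 25; python3 -c "
from w import *
shot('pics/w20.png')
a=cv2.imread('pics/w20.png')[60:310,100:440];cv2.imwrite('pics/w20c.png',cv2.convertScaleAbs(cv2.resize(a,None,fx=2.3,fy=2.3,interpolation=2),alpha=1.3))
c=viewer.camera('top')['color'];cv2.imwrite('pics/t20.png',c)"
```

```text
time: 12.2
ee_pos: [0.5406, -0.0189, 0.0703]
tcp_rot: [-178.6, 0.5, -75.6]
wrist_force: [-0.5, -0.5, 0.6]
opening: 0.0345
time: 12.7
ee_pos: [0.5217, -0.0243, 0.2044]
tcp_rot: [-178.3, 0.4, -75.6]
wrist_force: [-0.7, -0.7, 0.7]
opening: 0.0344
```

View pics/w20c.png

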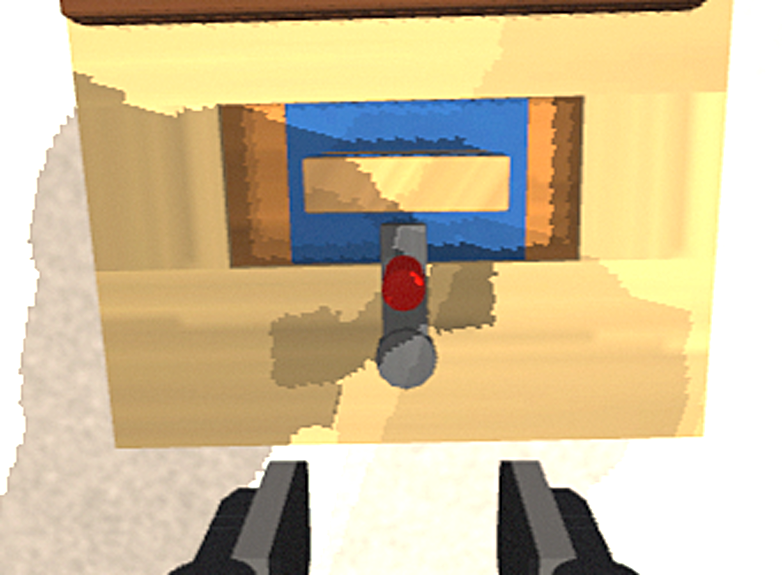

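View pics/t20.png

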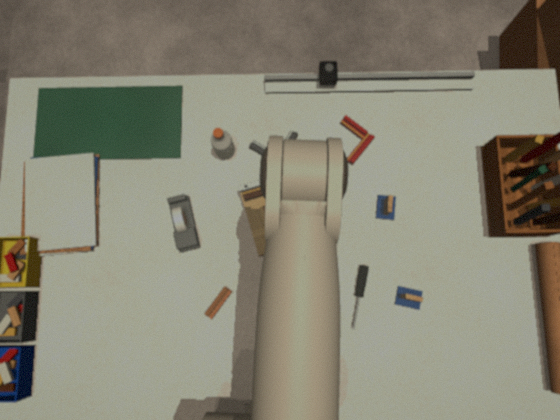

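Final check of the block's centring before I hand in.

```bash
python3 - <<'E'
from w import *
K,o,e=json.load(open("wc.json"))
def X(p,z): return W(K,o,e,[((p[0]+.5)/2.3-.5+100,(p[1]+.5)/2.3-.5+60)],z)[0]
S=[X(p,.049) for p in [(219,105),(583,96),(578,259),(231,268)]]
c=np.mean(S,0); v=(S[0]-S[1])+(S[3]-S[2]);v/=np.linalg.norm(v);u=np.array([v[1],-v[0],0])
J=lambda p,z: np.round([(X(p,z)-c)@u*1000,(X(p,z)-c)@v*1000],1)
print(c,np.degrees(np.arctan2(v[1],v[0])),[np.round(((q-c)@u,(q-c)@v),4) for q in S])
print("top",[J(p,.097) for p in [(303,156),(510,155),(510,212),(303,212)]])
print("foot near",J((290,262),.023),J((524,260),.023))
print("bar tip",J((404,224),.057),"piv",J((406,358),.06))
E
```

```text
[ 0.5669 -0.0104  0.049 ] 105.82966671253594 [array([0.0277, 0.0612]), array([ 0.0275, -0.0614]), array([-0.0275, -0.0612]), array([-0.0277,  0.0614])]
top [array([11.4, 27.9]), array([ 10.2, -31.6]), array([ -6. , -31.7]), array([-4.5, 28.8])]
foot near [-29.9  44.1] [-31.3 -45.6]
bar tip [-12.9  -0.3] piv [-59.2   0.1]
```

```bash
python3 -c "
from workcell import job_done,get_obs
print(get_obs()['wrist_force']);print(job_done())"
```

```text
[-0.64765691  1.01922238 -0.66583812]
the job is handed in; nothing more can be done
None
```

The stop block is standing in the slot, the turn-button is closed on it, and I handed the job in at about 12.8 s on the robot's clock. No verdict was reported.

- **Fitting the block:** The arm can't tilt the tool, so I gripped the largest block across its 60 mm side instead of the 16 mm you suggested. Pressing one edge of the foot on the slot's button-side rim then swung it about 30° in the fingers. I fed the fence-side edge under its rim, touched it to the floor and let go, and the block dropped flat.
- **Turn-button:** I gripped the red knob, took it round to its stop, released it and lifted clear.

**Last checks, from the wrist camera:**
- **Block:** It is upright and lies along the slot. It sits about 3 mm off the middle line towards the fence (limit 6.5 mm) and about 1–2 mm off along the slot. I left that offset rather than risk nudging the block.
- **Foot:** After the drop, the upright's top and the foot's near edge gave the same position, so I took it to be flat. In the final picture the foot's edge merges with the rim, so it was less clear there: 3.4 mm off from the foot, 2.8 mm from the top.
- **Button:** It points squarely across the slot, with its tip 13 mm short of the middle line, as it should be when closed.
- **Other things on the bench:** I saw none out of place, but the arm hid part of the last overhead picture. I checked this by eye only. The gripper is clear, with wrist force near zero.

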